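# Mount a filter holder and hold a spring clip gaping over its edge

## Task

Lift the resin filter holder with the filter in it and push its collar fully home on the stand's spigot, upright, then let go of it. Then take the spring clip from its rack by squeezing its handles, and hold it wide open astride the middle of the filter's top edge, handles up, with the lips of the jaws a good centimetre below the edge on either side and nothing touching the filter or its holder. Finish while holding the clip still and gaping like that: do not let it close or put it down, and leave everything else on the cabinet where it is.

Things in the scene. Friction and masses are not known exactly. Their poses are not given: they have to be found in the camera images.
- mount: Loose black resin filter holder, 0.25 kg, 136 mm tall, starts upright on the cabinet top: round collar at its foot (44 mm outside, bore 26 mm, 40 mm deep, open below), square frame above (100 mm wide, 16 mm thick, side posts up to 92 mm), and fixed in it an upright filter in its sleeve. Origin: centre of the collar's lower rim. z up, x across the filter's thickness, y along its width.
- filter_edge (a point): Middle of the top edge of the sleeved filter fixed in the holder, 136 mm above the holder's origin, axes as the holder's. The sleeved filter is a plate 8 mm thick (x) and 84 mm wide (y); its upper 44 mm stand bare above the frame and may be gripped.
- stand: Fixed stand: aluminium disc 80 mm across, 12 mm thick, with a round spigot in its middle, 23 mm in diameter, 34 mm high, the last 10 mm tapering to 10 mm. Origin: centre of the disc's underside. Fully home, the holder's collar rests on the disc, its origin 12 mm above this one. The holder may stand at any yaw.
- spigot_tip (a point): Top of the spigot, 46 mm above the stand's origin.
- rack: Fixed clip rack: grey base plate 70 (x) x 80 (y) x 10 mm with an upright metal fin in the middle, 6 mm thick (x), 64 mm long (y), rising 26 mm above the base. Origin: centre of the underside. The spring clip starts astride the fin, its barrel along the fin and 52 mm above the cabinet top.
- clip: Loose spring clip of the clothes-peg kind, 0.09 kg, 86 mm tall: two dark steel levers on a spring barrel (11 mm thick), handles up, jaws down. Origin: middle of the barrel (hinge); y along the barrel, z up to the handles, x the way the jaws open and the handles are squeezed. Jaws: 40 mm wide, lips 10 mm high; above the lips a hollow throat up to 6 mm below the barrel axis.
- clip_grip (a point): On the clip's middle plane between the handles, 30 mm above the barrel axis: the place to squeeze. Handles are flat plates 26 mm wide, up to 44 mm above the barrel; parked they lean apart and measure 46 mm over their upper ends, fully squeezed they are parallel and 18 mm over all. Full opening takes about 10 N on each; released, the spring shuts the jaws.
- jaw_a (a joint): Opening angle of one lever about the barrel, rad: 0 shut, about 0.09 parked on the fin, 0.42 fully squeezed (stop). Fully open, the gap between the lips is 26 mm at their upper and 34 mm at their lower ends, and the lips end about 38 mm below the barrel axis. Both levers always turn equally.
- jaw_b (a joint): Opening angle of the other lever, rad, as jaw_a.
- lip_a (a point): Lower inner end of one jaw's lip (clip's +x side), mid-width, 42 mm from the barrel axis; meets lip_b when shut.
- lip_b (a point): Lower inner end of the other jaw's lip (clip's -x side).
- light_switch (a joint): Small toggle switch of the strip light, fixed to the cabinet top, 0 as found. Leave alone.
- hood: Bystander, leave alone: blue silicone lens hood, a short open cone 62 mm across, 26 mm high. Origin: centre of the underside.
- adapter: Bystander, leave alone: flat steel adapter ring, 72 mm outside, 60 mm inside, 8 mm high. Origin: centre of the underside.
- spare: Bystander, leave alone: second graduated filter in its hard plastic sleeve, lying flat, 90 x 84 x 8 mm. Origin: centre of the underside.
- cap: Bystander, leave alone: black lens cap, disc 62 mm across, 9 mm high. Origin: centre of the underside.
- driver: Bystander, leave alone: small screwdriver lying down, 120 mm long.
- cleaner: Bystander, leave alone: small upright bottle, 40 mm across, 100 mm high. Origin: centre of the underside.
- blower: Bystander, leave alone: upright rubber blower bulb, 56 mm across, 90 mm high with a thin nozzle. Origin: centre of the underside.

How it is judged:
By the outcome, as a careful person would: the job done as asked, in the order asked, and still so for the second after the job is handed in, while the arm keeps its last pose, push and grip.
It also fails if it takes over 61 s, if anything falls off the work surface, if the arm or the gripper's body presses on something with over 40 N, if the wrist force passes 120 N, or if a joint passes its speed limit or range.

## Robot

A 7-joint arm with a two-finger parallel gripper is mounted at the origin on the work surface. World frame = base frame: x ahead of the robot, y to its left, z up, the work surface at z = 0. Lengths are in m, angles in rad, forces in N, time in s.
With the tool pointing down it reaches from about 0.4 to 0.85 m from the base axis. Payload 10.4 kg.
Tool frame: the origin (TCP) lies midway between the tips of the shut fingers; the grasp point (between the pads) lies 19 mm behind it; y points along the fingers, x is the direction in which the jaws open and shut, and the axes are right-handed (so a half turn about y gives the same grasp; the last joint's range is limited). The gripper opens to 85 mm and grips with 20 to 120 N. Pads are 22 mm wide; open, the fingers measure 114 mm over their backs; the gripper's body (76 mm by 85 mm) begins 54 mm behind the grasp point. The pads swing forward as they close: fully open they stand 13 mm farther back than shut.
Start: joints at [-1.224, 0.332, -0.065, 1.46, 0.022, 1.35, -0.088], TCP at [0.226, 0.583, 0.231] pointing down, gripper open.
Joint ranges: [-2.6, 2.6], [-0.5, 2.12], [-1.47, 1.34], [0.16, 2.42], [-1.27, 4.41], [0.06, 2.06], [-2.6, 2.6]. Speed limits (rad/s): [2.22, 2.22, 2.79, 2.79, 3.14, 3.14, 3.14].

## Interface

Orientations are given as a 3x3 rotation matrix whose columns are the frame's x, y, z axes.
In Python, from rig import * gives the robot as it stands.
- The arm moves only by the tool carry_out, never from a script. Its arguments are lists of equal length, an entry for each row: "offset": the shift along the tool's x, y, z each as a share of 0.4 m, from -1 to 1, a list of three; "turn": the turn, a rotation vector about the tool's x, y, z each as a share of pi rad, from -1 to 1, a list of three; "jaw": the opening, from -1 (shut) to 1 (fully open). In form: {"offset": [[x, y, z], ...], "turn": [[rx, ry, rz], ...], "jaw": [jaw, ...]}. A call has 1 to 10 rows; each row shifts and turns the pose as measured when the row begins, along the tool's axes as they then stand; what a row does not reach is not made up. A row lasts 1/10 s, in which the tool goes at most 50 mm and 8.59 degrees, less where a joint would pass 70% of its speed; a pose out of reach is approached as far as the arm can. A call with a number of a shift or a turn outside -1 to 1 is refused whole. A call with a gripper value outside its range is refused whole. The fingers move at their own pace and stop on an object; the grip force is fixed at half the most. Time passes only in rows, so rows that do not move let the fingers close. It gives the time, the measured TCP pose, the force and the opening at its end, in the units of the state.
- observe(): the state, without advancing time (a new reading comes with each control period).
- snapshot(name): name is "scene" or "side" or "wrist"; returns a dict with "image" (480x640x3 uint8, red, green, blue), "z_map" (480x640 float32, m along the optical axis (not along the pixel's ray), 0 where there is no reading), "K" (3x3 intrinsics, pixels), "view" (4x4, takes a point from world to camera coordinates). Camera axes: x right, y down, z forward; pixel columns grow to the right and rows downward; lengths in m; the calibration is good to about 2 mm. The wrist camera is an equidistant fisheye: a pixel r from the principal point sees the ray r / f radians off the axis. A picture is of the moment at which its call begins.
- finish_job(): hands the job in, once; it reports no verdict.
The state is a dict: "time": time; "joint_pos": joint angles; "joint_vel": joint speeds; "joint_torque": joint torques, N m; "tcp_pos": TCP position; "eef_rot": TCP orientation; "ft_force": force on the tool from outside, world axes, zero at the start; "moment": the same for the moment, N m; "width": finger opening in m.
Only numpy, scipy, OpenCV 4.12 (cv2) and the standard library are available. Lean on these libraries where they do the work, as an engineer would, in place of code of your own. Each camera call takes 0.05 s, during which the arm holds its last target. There are 200 camera calls.

## Working session

There is one attempt and no reset: what is moved stays moved. The work goes in short steps, Python scripts to look and compute and a tool call to move; the robot and the scene stay as the last step left them, time stands still between calls to the robot, and variables do not carry over. Pictures are saved under pics/ and viewed, about 8 in all and at most 12, crops included, and the job is handed in when it is done.

Besides the shell and the picture viewer there is one more tool, called as a command line: name --argument value ..., lists and objects as JSON in quotes. carry_out: Moves the arm, as the interface text tells. Its arguments: {"type":"object","properties":{"offset":{"type":"array","items":{"type":"array","items":{"type":"number"}}},"turn":{"type":"array","items":{"type":"array","items":{"type":"number"}}},"jaw":{"type":"array","items":{"type":"number"}}},"required":["offset","turn","jaw"]}

```bash
ls; mkdir -p pics; python3 - <<'E'
from rig import *
import cv2,numpy as np
s=observe()
for k in('time','tcp_pos','eef_rot','width','ft_force'):print(k,np.round(s[k],3))
ims=[]
for n in('scene','side'):
    d=snapshot(n);np.savez(n+'.npz',**d);cv2.imwrite(f'pics/{n}0.png',d['image'][:,:,::-1]);print(n,np.round(d['K'],1).tolist(),np.round(d['view'],3).tolist())
E
```

```text
pics
time 0.0
tcp_pos [0.226 0.582 0.231]
eef_rot [[ 0.361 -0.    -0.932]
 [ 0.932 -0.001  0.361]
 [-0.001 -1.    -0.   ]]
width 0.085
ft_force [-0.394  0.507  0.96 ]
scene [[613.7, 0.0, 315.8], [0.0, 613.7, 238.2], [0.0, 0.0, 1.0]] [[0.02, 1.0, 0.009, -0.074], [0.848, -0.012, -0.529, -0.435], [-0.529, 0.018, -0.848, 1.692], [0.0, 0.0, 0.0, 1.0]]
side [[498.9, 0.0, 313.7], [0.0, 498.9, 230.2], [0.0, 0.0, 1.0]] [[0.97, -0.244, 0.002, -0.534], [-0.181, -0.724, -0.666, 0.212], [0.164, 0.646, -0.746, 0.933], [0.0, 0.0, 0.0, 1.0]]
```

View pics/scene0.png

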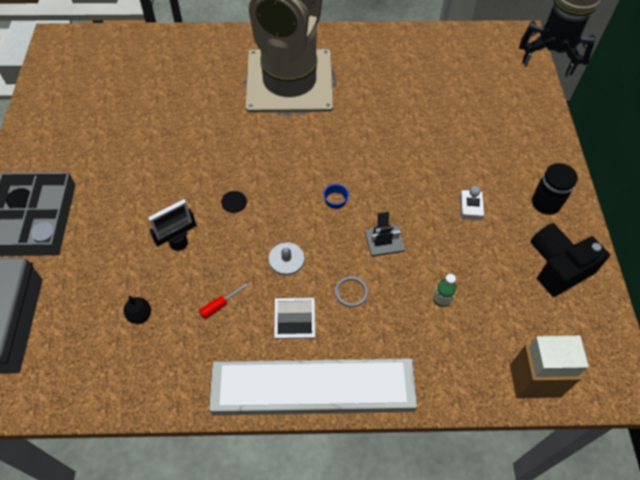

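View pics/side0.png

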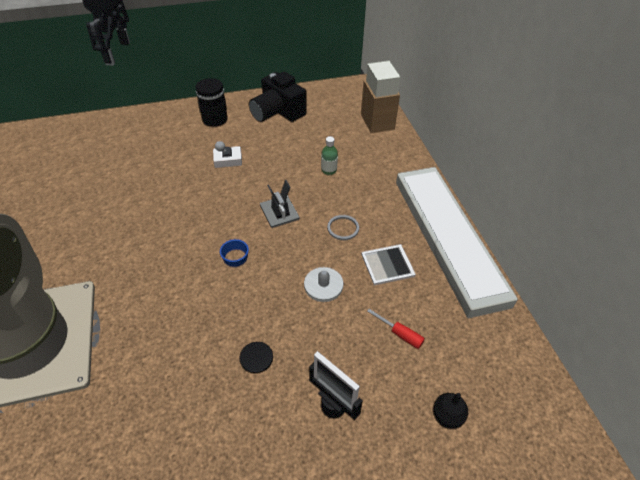

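The scene view shows the mount at about (172,225), the stand at (287,257) and the rack with clip at (385,235). In the side view they are at (335,385), (323,284) and (280,205).

```bash
cat > h.py <<'E'
import numpy as np,cv2
def cloud(d):
    z=d['z_map'];v,u=np.nonzero(z>0);zz=z[v,u];K=d['K']
    p=np.c_[(u-K[0,2])/K[0,0]*zz,(v-K[1,2])/K[1,1]*zz,zz,np.ones(len(zz))]
    return (p@np.linalg.inv(d['view']).T)[:,:3],d['image'][v,u]
def box(P,c,r,z0,z1):
    return P[(np.hypot(P[:,0]-c[0],P[:,1]-c[1])<r)&(P[:,2]>z0)&(P[:,2]<z1)]
def rect(Q):
    (c,s,a)=cv2.minAreaRect(Q[:,:2].astype(np.float32)*1000);return np.round(c,1),np.round(s,1),round(a,1)
E
python3 - <<'E'
from h import *
D={n:np.load(n+'.npz') for n in('scene','side')}
def pt(d,u,v):
    z=d['z_map'][v,u];K=d['K'];p=np.r_[(u-K[0,2])/K[0,0]*z,(v-K[1,2])/K[1,1]*z,z,1];return (np.linalg.inv(d['view'])@p)[:3]
S=D['scene']
for n,u,v in(('mount',172,222),('stand',287,253),('rack',385,238)):
    c=pt(S,u,v);print(n,c.round(3))
    for k in D:
        P,_=cloud(D[k])
        for z0,z1 in((.006,.02),(.02,.045),(.045,.07),(.07,.09),(.09,.125),(.125,.16)):
            Q=box(P,c,.075,z0,z1)
            if len(Q)>5:print(' ',k,z0,len(Q),*rect(Q),'med',np.median(Q,0).round(4),'zmax',Q[:,2].max().round(4))
E
```

```text
mount [ 0.521 -0.251  0.087]
  scene 0.006 65 [ 539.9 -247.2] [ 88.5 133.6] 6.2 med [ 0.541  -0.2456  0.0121] zmax 0.0196
  scene 0.02 213 [ 533.8 -246.5] [ 23.4 100.1] 29.3 med [ 0.5383 -0.2461  0.0392] zmax 0.0449
  scene 0.045 396 [ 529.5 -248.8] [ 21.5 100.5] 31.2 med [ 0.528  -0.2496  0.0583] zmax 0.07
  scene 0.07 245 [ 522.7 -253. ] [19.9 99.8] 33.3 med [ 0.5243 -0.2534  0.0801] zmax 0.0899
  scene 0.09 422 [ 523.8 -252.1] [17.3 99.6] 32.4 med [ 0.5248 -0.2535  0.1053] zmax 0.1249
  scene 0.125 219 [ 523.3 -252.6] [13.1 82.9] 33.3 med [ 0.5238 -0.2521  0.1342] zmax 0.1414
  side 0.006 78 [ 513.5 -268.1] [12.2 38. ] 63.6 med [ 0.513  -0.2726  0.0138] zmax 0.02
  side 0.02 315 [ 512.8 -261.4] [22.3 99.3] 42.3 med [ 0.5094 -0.2661  0.0411] zmax 0.045
  side 0.045 537 [ 515.1 -258.8] [19.4 99.9] 38.8 med [ 0.5178 -0.2593  0.0585] zmax 0.07
  side 0.07 314 [ 519.8 -254.4] [ 15.5 100.5] 33.2 med [ 0.5203 -0.2567  0.0803] zmax 0.09
  side 0.09 516 [ 518.8 -255.4] [15.9 99.9] 36.2 med [ 0.5221 -0.2596  0.1049] zmax 0.1249
  side 0.125 375 [ 520.9 -253.9] [ 9.3 83.8] 33.5 med [ 0.5219 
[... 773 characters left out ...]
9 0.0329] zmax 0.0449
  scene 0.045 191 [526.  213.6] [33.6 37.2] 7.0 med [0.5238 0.2111 0.056 ] zmax 0.0697
  scene 0.07 122 [525.1 213. ] [48.5 26.9] 8.9 med [0.5128 0.212  0.0818] zmax 0.09
  scene 0.09 36 [527.5 213.5] [46.3 24.7] 6.6 med [0.5114 0.212  0.0921] zmax 0.096
  side 0.006 501 [522.8 218.1] [69.6 81.2] 8.0 med [0.512  0.2024 0.0096] zmax 0.02
  side 0.02 150 [519.1 217.1] [29.6 60.7] 18.0 med [0.5218 0.2007 0.0309] zmax 0.0449
  side 0.045 169 [524.1 211.4] [28.8 40. ] 15.4 med [0.5253 0.2048 0.0558] zmax 0.07
  side 0.07 82 [525.1 211.2] [44.8 28.7] 14.4 med [0.5388 0.2106 0.0808] zmax 0.0899
  side 0.09 31 [523.8 211.1] [46.4 27. ] 8.9 med [0.5062 0.2108 0.0912] zmax 0.0937
```

carry_out --offset '[[-0.09,0,-0.08],[-0.09,0,-0.08],[-0.09,0,-0.08],[-0.09,0,-0.08],[-0.09,0,-0.08],[-0.09,0,-0.08],[-0.09,0,-0.08],[-0.09,0,-0.08],[-0.09,0,-0.08],[-0.09,0,-0.08]]' --turn '[[0,0,0],[0,0,0],[0,0,0],[0,0,0],[0,0,0],[0,0,0],[0,0,0],[0,0,0],[0,0,0],[0,0,0]]' --jaw '[1,1,1,1,1,1,1,1,1,1]'

```text
time: 1.1
tcp_pos: [0.3947, 0.1194, 0.226]
eef_rot: [[0.351, -0.006, -0.936], [0.936, -0.004, 0.351], [-0.006, -1.0, 0.005]]
ft_force: [0.9, 1.1, 1.1]
width: 0.0852
```

carry_out --offset '[[-0.09,0,-0.075],[-0.09,0,-0.075],[-0.09,0,-0.075],[-0.09,0,-0.075],[-0.09,0,-0.075],[-0.09,0,-0.075],[-0.09,0,-0.075],[-0.06,0,-0.05],[0,0,0],[0,0,0]]' --turn '[[0,0,0],[0,0,0],[0,0,0],[0,0,0],[0,0,0],[0,0,0],[0,0,0],[0,0.045,0],[0,0.045,0],[0,0.045,0]]' --jaw '[1,1,1,1,1,1,1,1,1,1]'

```text
time: 2.1
tcp_pos: [0.5131, -0.243, 0.2257]
eef_rot: [[0.717, -0.006, -0.697], [0.697, -0.007, 0.717], [-0.009, -1.0, -0.001]]
ft_force: [-0.8, 0.5, -0.2]
width: 0.0855
```

```bash
cat >> h.py <<'E'
def wcloud(d):
    z=d['z_map'];v,u=np.nonzero(z>0);zz=z[v,u];K=d['K']
    a,b=(u-K[0,2])/K[0,0],(v-K[1,2])/K[1,1];r=np.hypot(a,b)+1e-9
    ok=r<1.3;u,v,zz,a,b,r=[q[ok] for q in(u,v,zz,a,b,r)]
    t=np.tan(r)/r
    p=np.c_[a*t*zz,b*t*zz,zz,np.ones(len(zz))]
    return (p@np.linalg.inv(d['view']).T)[:,:3],d['image'][v,u]
E
python3 - <<'E'
from rig import *;from h import *
d=snapshot('wrist');np.savez('w1.npz',**d);cv2.imwrite('pics/w1.png',d['image'][:,:,::-1])
P,_=wcloud(d);print(d['K'].round(1).tolist(),np.linalg.inv(d['view']).round(3).tolist())
for z0,z1 in((.08,.098),(.1,.125),(.125,.15)):
    Q=box(P,(.522,-.253),.06,z0,z1)
    if len(Q)>5:print(z0,len(Q),*rect(Q),np.median(Q,0).round(4),Q[:,2].max())
E
```

```text
[[371.6, 0.0, 323.2], [0.0, 371.6, 239.1], [0.0, 0.0, 1.0]] [[0.718, 0.665, 0.207, 0.46], [0.696, -0.681, -0.226, -0.187], [-0.009, 0.307, -0.952, 0.37], [0.0, 0.0, 0.0, 1.0]]
0.08 427 [ 522.2 -254. ] [ 16.3 100.1] 33.3 [ 0.4999 -0.2178  0.093 ] 0.09734552809584185
0.1 117 [ 521.9 -254.1] [ 8.  84.1] 33.1 [ 0.4994 -0.2205  0.1117] 0.1249566655013237
0.125 1463 [ 522.1 -254.3] [ 8.6 84.3] 33.1 [ 0.5194 -0.2504  0.1374] 0.13942828050333772
```

View pics/w1.png

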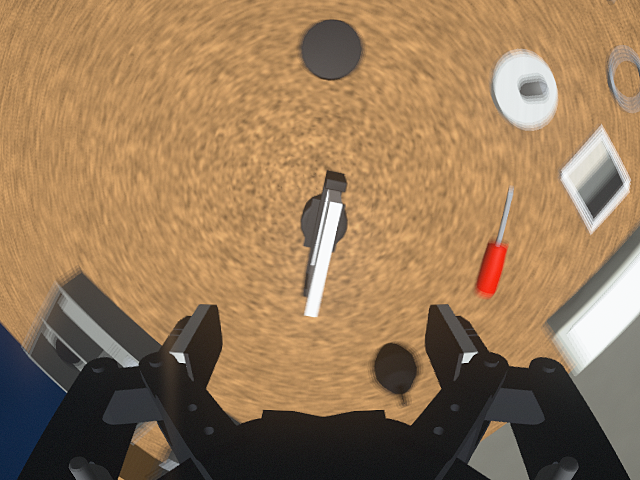

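Mount is at (0.522, -0.254), yaw 33.1°, and the wrist view shows it clean. Aligning and starting down.

carry_out --offset '[[0,0,0],[0,0,0],[0.004,0,-0.035],[0,0.06,0],[0,0.06,0],[0,0.06,0],[0,0,0]]' --turn '[[0,0.031,-0.003],[0,0.031,0],[0,0,0],[0,0,0],[0,0,0],[0,0,0],[0,0,0]]' --jaw '[1,1,1,1,1,1,1]'

```text
time: 2.85
tcp_pos: [0.5221, -0.2519, 0.1504]
eef_rot: [[0.835, 0.0, -0.55], [0.55, 0.001, 0.835], [0.001, -1.0, 0.001]]
ft_force: [0.2, -0.2, -0.4]
width: 0.0856
```

carry_out --offset '[[-0.003,0.06,-0.005],[0,0.06,0],[0,0,0],[0,0,0],[0,0,0],[0,0,0],[0,0,0],[0,0,0],[0,0,0],[0,0,0]]' --turn '[[0,0,0],[0,0,0],[0,0,0],[0,0,0],[0,0,0],[0,0,0],[0,0,0],[0,0,0],[0,0,0],[0,0,0]]' --jaw '[1,1,1,-1,-1,-1,-1,-1,-1,-1]'

```text
time: 3.85
tcp_pos: [0.5259, -0.2544, 0.11]
eef_rot: [[0.829, 0.009, -0.559], [0.559, 0.001, 0.829], [0.007, -1.0, -0.004]]
ft_force: [-0.0, -0.4, -2.1]
width: 0.0067
```

carry_out --offset '[[0,0,0],[0,-0.04,0],[0,-0.06,0],[0,-0.08,0],[0,-0.08,0],[0,0,0]]' --turn '[[0,0,0],[0,0,0],[0,0,0],[0,0,0],[0,0,0],[0,0,0]]' --jaw '[-1,-1,-1,-1,-1,-1]'

```text
time: 4.45
tcp_pos: [0.5236, -0.2549, 0.2205]
eef_rot: [[0.83, 0.006, -0.557], [0.557, 0.0, 0.83], [0.005, -1.0, -0.003]]
ft_force: [-1.0, -0.4, -2.4]
width: 0.0068
```

```bash
python3 - <<'E'
from rig import *;from h import *
s=observe();print(s['tcp_pos'],s['ft_force'],s['width'],s['joint_pos'])
d=snapshot('side');np.savez('s2.npz',**d);cv2.imwrite('pics/s2.png',d['image'][200:480,230:530,::-1])
E
```

```text
[ 0.52356568 -0.25489337  0.22052115] [-1.0018041  -0.39423372 -2.41821401] 0.00676606715538204 [-0.35429074  0.31957677  0.90178403  1.6374309  -0.26136965  1.30569508
  1.18183053]
```

View pics/s2.png

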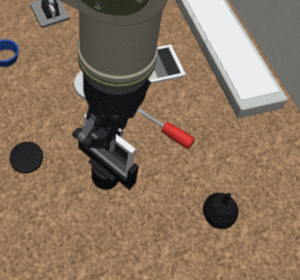

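Held: the wrist reads -2.4 N and the picture shows the mount off the top, near (110,165). Carrying it to the stand and turning on the way.

carry_out --offset '[[0.04,0,0.04],[0.075,0,0.077],[0.075,0,0.077],[0.075,0,0.077],[0.075,0,0.077],[0.06,0,0.06],[0.03,0,0.03],[0,0,0],[0,0,0],[0,0,0]]' --turn '[[0,0,0],[0,0,0],[0,0,0],[0,0,0],[0,0,0],[0,0,0],[0,0.036,0],[0,0.036,0],[0,0.036,0],[0,0.036,0]]' --jaw '[-1,-1,-1,-1,-1,-1,-1,-1,-1,-1]'

```text
time: 5.5
tcp_pos: [0.5642, -0.0028, 0.2125]
eef_rot: [[0.992, -0.008, -0.122], [0.122, -0.0, 0.993], [-0.008, -1.0, 0.001]]
ft_force: [-0.4, -0.3, -2.2]
width: 0.0067
```

```bash
python3 - <<'E'
from rig import *;from h import *
s=observe();t=s['tcp_pos'];R=s['eef_rot'];print(t.round(4),R.round(3).tolist(),s['ft_force'].round(1),s['joint_pos'].round(2))
d=snapshot('wrist');np.savez('w3.npz',**d);cv2.imwrite('pics/w3.png',d['image'][:,:,::-1])
P,_=wcloud(d)
Q=(P-t)@R   # tool coords; y down
for a in np.arange(-.04,.2,.01):
    m=(Q[:,1]>a)&(Q[:,1]<a+.01)&(abs(Q[:,0])<.03)&(abs(Q[:,2])<.07)
    if m.sum()>8:print('y',a.round(3),m.sum(),'x',np.percentile(Q[m,0],[1,50,99]).round(4),'z',np.percentile(Q[m,2],[1,50,99]).round(4))
for n in('scene','side'):
    d=snapshot(n);np.savez(n+'3.npz',**d);P,_=cloud(d)
    Q=(P-t)@R
    print(n)
    for a in np.arange(-.03,.2,.01):
      m=(Q[:,1]>a)&(Q[:,1]<a+.01)&(abs(Q[:,0])<.04)&(abs(Q[:,2])<.07)
      if m.sum()>8:print('y',a.round(3),m.sum(),'x',np.percentile(Q[m,0],[1,50,99]).round(4),'z',np.percentile(Q[m,2],[1,50,99]).round(4))
E
```

```text
[ 0.5642 -0.0028  0.2125] [[0.992, -0.008, -0.122], [0.122, -0.0, 0.993], [-0.008, -1.0, 0.001]] [-0.4 -0.3 -2.2] [-0.81  0.28  0.88  1.68 -0.22  1.29  0.24]
y -0.04 1330 x [-0.0157  0.0039  0.0169] z [-0.0119  0.0071  0.0101]
y -0.03 5085 x [-0.0149  0.0006  0.0161] z [-0.0382  0.0094  0.0443]
y -0.02 890 x [-0.0161  0.0006  0.0172] z [0.0046 0.0092 0.0446]
y -0.01 344 x [-0.0142  0.0002  0.0153] z [0.0049 0.0096 0.0447]
y 0.0 85 x [-0.0031  0.0006  0.0046] z [0.0441 0.0444 0.0448]
y 0.01 761 x [-0.0073  0.0002  0.0081] z [0.0442 0.0484 0.0526]
y 0.02 98 x [-0.0071  0.0006  0.0079] z [0.0523 0.0525 0.0527]
y 0.03 72 x [-0.0073  0.0004  0.0079] z [0.0521 0.0525 0.0526]
y 0.04 656 x [-0.008  -0.0058  0.0082] z [-0.0156  0.0224  0.0525]
y 0.05 94 x [-0.0076  0.0004  0.0079] z [0.0349 0.0524 0.053 ]
y 0.06 2226 x [-0.0205 -0.0035  0.0205] z [-0.0196  0.0041  0.0528]
y 0.07 67 x [-0.0209  0.0157  0.0217] z [-0.0085  0.0128  0.0181]
y 0.08 36 x [-0.0197 -0.0095  0.0203] z [0.0112 0.0152 0.0224]
y 0.09 54 x [-0.0197 -0.0107  0.0195] z [0.0116 0.0196 0.0217]
y 0.1 46 x [-0.0197 -0.0102  0.0
[... 1774 characters left out ...]
004   0.0049] z [-0.0479 -0.0028  0.0482]
y 0.05 182 x [-0.0103 -0.008   0.0056] z [-0.0475 -0.0051  0.0486]
y 0.06 179 x [-0.0205 -0.0101  0.0056] z [-0.0475 -0.0059  0.0455]
y 0.07 69 x [-0.0236 -0.0181 -0.0015] z [-0.0464 -0.0042  0.034 ]
y 0.08 51 x [-0.0233 -0.0169 -0.0051] z [-0.0187 -0.0123  0.009 ]
y 0.09 53 x [-0.0238 -0.0154 -0.0018] z [-0.019 -0.013  0.008]
y 0.1 55 x [-0.0236 -0.0153  0.0005] z [-0.0197 -0.0137  0.0075]
y 0.16 30 x [-0.0012  0.0049  0.0107] z [-0.0115 -0.0054  0.0013]
y 0.17 64 x [-0.0054  0.0029  0.0164] z [-0.016  -0.0096  0.0044]
y 0.18 31 x [-0.0057  0.0032  0.0158] z [-0.0155 -0.013  -0.0036]
y 0.19 242 x [-0.0321  0.0017  0.0393] z [-0.0416 -0.0134  0.0312]
```

View pics/w3.png

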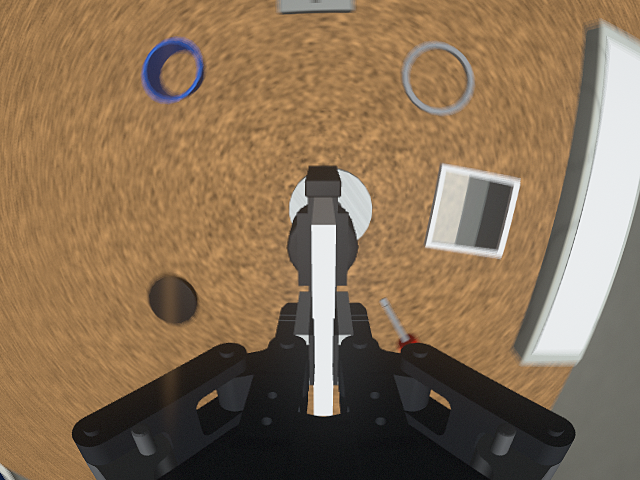

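The wrist view shows the mount hanging upright over the disc, with the plate centred and its centre at tool z of about +2.5 mm. Next I fix the disc's centre.

```bash
python3 - <<'E'
from h import *
from scipy.optimize import least_squares
for f,fn in(('w1',wcloud),('w3',wcloud),('scene',cloud),('side',cloud)):
    P,C=fn(np.load(f+'.npz'));C=C.astype(int)
    m=(np.hypot(P[:,0]-.5695,P[:,1]+.0055)<.05)&(P[:,2]>.007)&(P[:,2]<.016)
    m&=(C.min(1)>110)
    Q=P[m][:,:2];H=cv2.convexHull(Q.astype(np.float32)*1000)[:,0]
    if f=='w3': # keep only true rim: iterate, discard chord points
        pass
    g=lambda p:np.hypot(*(H-p[:2]).T)-p[2]
    r=least_squares(g,[569,-5,40],loss='soft_l1');r2=least_squares(lambda p:np.hypot(*(H-p).T)-39.7,[569,-5],loss='soft_l1')
    print(f,m.sum(),r.x.round(1),r2.x.round(1),'z',np.median(P[m][:,2]).round(4),np.abs(g(r.x)).mean().round(2))
    T=box(P,(.5695,-.0055),.02,.04,.05)
    if len(T):print('  tip',T.mean(0).round(4),len(T))
E
```

```text
w1 3176 [570.9  -6.9  39.8] [570.9  -6.9] z 0.0132 0.27
  tip [ 0.5694 -0.009   0.0443] 234
w3 1828 [570.7  -6.2  39.5] [570.6  -6.4] z 0.0133 0.23
scene 693 [571.4  -5.   39.9] [571.4  -5. ] z 0.0117 0.64
  tip [ 0.5729 -0.0042  0.0438] 40
side 831 [568.8  -5.9  39.8] [568.7  -5.9] z 0.0116 0.42
  tip [ 0.5679 -0.0081  0.0431] 48
```

carry_out --offset '[[0.0135,0,-0.017],[0,0.04,0],[0,0.05,0],[0,0,0]]' --turn '[[0,0,-0.0025],[0,0,0],[0,0,0],[0,0,0]]' --jaw '[-1,-1,-1,-1]'

```text
time: 6.05
tcp_pos: [0.5717, -0.0118, 0.1758]
eef_rot: [[0.99, 0.002, -0.139], [0.139, 0.0, 0.99], [0.002, -1.0, 0.0]]
ft_force: [0.3, -0.0, -3.4]
width: 0.0069
```

carry_out --offset '[[-0.002,0,0.0075],[0,0.02,0],[0,0,0]]' --turn '[[0,0,0],[0,0,0],[0,0,0]]' --jaw '[-1,-1,-1]'

```text
time: 6.35
tcp_pos: [0.5713, -0.0099, 0.1689]
eef_rot: [[0.99, 0.004, -0.14], [0.14, 0.0, 0.99], [0.004, -1.0, -0.0]]
ft_force: [-0.3, -0.1, -1.9]
width: 0.0069
```

carry_out --offset '[[-0.002,0.01,0.0025],[0,0.02,0],[0,0.02,0],[0,0,0]]' --turn '[[0,0,0.0012],[0,0,0],[0,0,0],[0,0,0]]' --jaw '[-1,-1,-1,-1]'

```text
time: 6.75
tcp_pos: [0.5709, -0.0087, 0.1481]
eef_rot: [[0.99, 0.001, -0.141], [0.141, 0.0, 0.99], [0.001, -1.0, 0.0]]
ft_force: [-0.4, -0.1, -2.7]
width: 0.0068
```

carry_out --offset '[[0,0.015,0],[0,0.015,0],[0,0.015,0],[0,0,0]]' --turn '[[0,0,0],[0,0,0],[0,0,0],[0,0,0]]' --jaw '[-1,-1,-1,-1]'

```text
time: 7.15
tcp_pos: [0.5708, -0.0087, 0.1282]
eef_rot: [[0.99, 0.001, -0.141], [0.141, 0.0, 0.99], [0.001, -1.0, 0.0]]
ft_force: [-0.4, -0.6, -2.9]
width: 0.0067
```

carry_out --offset '[[0,0.01,0],[0,0.01,0],[0,0.005,0]]' --turn '[[0,0,0],[0,0,0],[0,0,0]]' --jaw '[-1,-1,-1]'

```text
time: 7.45
tcp_pos: [0.5728, -0.009, 0.1219]
eef_rot: [[0.99, 0.005, -0.141], [0.141, 0.002, 0.99], [0.005, -1.0, 0.001]]
ft_force: [-11.5, 0.4, 30.0]
width: 0.0068
```

Contact came at z 0.1219, and 0.122 was predicted. Relaxing, then releasing.

carry_out --offset '[[0,0,0],[0,0,0]]' --turn '[[0,0,0],[0,0,0]]' --jaw '[-1,-1]'

```text
time: 7.65
tcp_pos: [0.5726, -0.0092, 0.1224]
eef_rot: [[0.99, 0.004, -0.141], [0.141, 0.003, 0.99], [0.005, -1.0, 0.002]]
ft_force: [-1.4, 0.1, -2.4]
width: 0.0071
```

carry_out --offset '[[0,0,0],[0,0,0],[0,0,0],[0,0,0],[0,0,0],[0,0,0],[0,-0.06,0],[0,-0.1,0],[0,-0.1,0],[0,0,0]]' --turn '[[0,0,0],[0,0,0],[0,0,0],[0,0,0],[0,0,0],[0,0,0],[0,0,0],[0,0,0],[0,0,0],[0,0,0]]' --jaw '[1,1,1,1,1,1,1,1,1,1]'

```text
time: 8.65
tcp_pos: [0.5722, -0.0096, 0.2291]
eef_rot: [[0.99, 0.004, -0.14], [0.14, 0.001, 0.99], [0.004, -1.0, 0.001]]
ft_force: [0.4, 0.3, -0.2]
width: 0.085
```

```bash
cat > look.py <<'E'
from rig import *;from h import *
import sys
s=observe();t=s['tcp_pos'];R=s['eef_rot'];print(s['time'],t.round(4),R.round(3).tolist(),s['ft_force'].round(1),s['joint_pos'].round(2),s['width'].round(4))
def wrist(f):
    d=snapshot('wrist');np.savez(f+'.npz',**d);cv2.imwrite(f'pics/{f}.png',d['image'][:,:,::-1]);return wcloud(d)
E
python3 - <<'E'
from look import *
P,_=wrist('w4')
for z0,z1 in((.092,.107),(.115,.135),(.135,.155)):
    Q=box(P,(.5706,-.0064),.06,z0,z1)
    if len(Q)>5:print(z0,len(Q),*rect(Q),np.median(Q[:,2]),np.percentile(Q[:,2],99))
E
```

```text
Traceback (most recent call last):
  File "look.py", line 3, in <module>
    s=observe();t=s['tcp_pos'];R=s['eef_rot'];print(s['time'],t.round(4),R.round(3).tolist(),s['ft_force'].round(1),s['joint_pos'].round(2),s['width'].round(4))
                                                                                                                                            ^^^^^^^^^^^^^^^^
AttributeError: 'float' object has no attribute 'round'
```

```bash
sed -i "s/s\['width'\].round(4)/round(s['width'],4)/" look.py
python3 - <<'E'
from look import *
P,_=wrist('w4')
for z0,z1 in((.092,.107),(.115,.135),(.135,.155)):
    Q=box(P,(.5706,-.0064),.06,z0,z1)
    if len(Q)>5:print(z0,len(Q),*rect(Q),np.median(Q[:,2]),np.percentile(Q[:,2],99))
E
```

```text
8.65 [ 0.5722 -0.0096  0.2291] [[0.99, 0.004, -0.14], [0.14, 0.001, 0.99], [0.004, -1.0, 0.001]] [ 0.4  0.3 -0.2] [-0.8   0.28  0.89  1.65 -0.22  1.31  0.27] 0.085
0.092 353 [572.   -5.9] [14.8 99.4] 8.0 0.10502950879439693 0.10678964563285039
0.115 47 [566.   35.2] [7.5 0.3] 8.4 0.1263926137055769 0.1336352313380649
0.135 1613 [572.  -6.] [ 7.8 84.2] 8.1 0.14932843765861217 0.150796029300145
```

Home: the top edge reads 0.1493, and the wrist depth reads about 1.3 mm high. Plate and posts are concentric at (0.572, -0.006), yaw 8°. Going to the clip.

carry_out --offset '[[-0.008,-0.01,0.08],[-0.008,0,0.11],[-0.008,0,0.11],[-0.008,0,0.11],[-0.008,0,0.11],[0,0,0.03],[0,0,0]]' --turn '[[0,0,0],[0,0,0],[0,0,0],[0,0,0],[0,0,0],[0,0,0],[0,0,0]]' --jaw '[1,1,1,1,1,1,1]'

```text
time: 9.4
tcp_pos: [0.52, 0.2125, 0.2238]
eef_rot: [[0.99, -0.005, -0.138], [0.138, -0.003, 0.99], [-0.005, -1.0, -0.002]]
ft_force: [1.5, -0.6, -0.5]
width: 0.0857
```

```bash
python3 - <<'E'
from look import *
P,_=wrist('w5')
for z0,z1 in((.006,.016),(.03,.042),(.045,.058),(.06,.075),(.075,.088),(.088,.1)):
    Q=box(P,(.525,.212),.055 if z0>.02 else .07,z0,z1)
    if len(Q)>5:
        print(z0,len(Q),*rect(Q),np.median(Q[:,2]),np.percentile(Q[:,2],99))
E
```

```text
9.4 [0.52   0.2125 0.2238] [[0.99, -0.005, -0.138], [0.138, -0.003, 0.99], [-0.005, -1.0, -0.002]] [ 1.5 -0.6 -0.5] [-1.13  0.24  0.78  1.67 -0.17  1.31 -0.18] 0.0857
0.006 3165 [525.  219.5] [70.4 79.8] 9.1 0.011309458305659159 0.013256196932461158
0.03 223 [522.4 235.8] [27.6 31.8] 9.9 0.03732703754641731 0.0410581027507352
0.045 421 [526.  212.3] [24.3 38.3] 8.8 0.05620881870771416 0.0579639803312794
0.06 474 [527.2 212.8] [31.4 35.1] 17.5 0.06735417567978927 0.07482628542476492
0.075 448 [526.1 212.5] [39.9 26.7] 9.3 0.08198434238460753 0.08782643098768042
0.088 503 [526.2 212.2] [45.3 26.1] 8.9 0.09242779589915806 0.09457775399024254
```

View pics/w5.png

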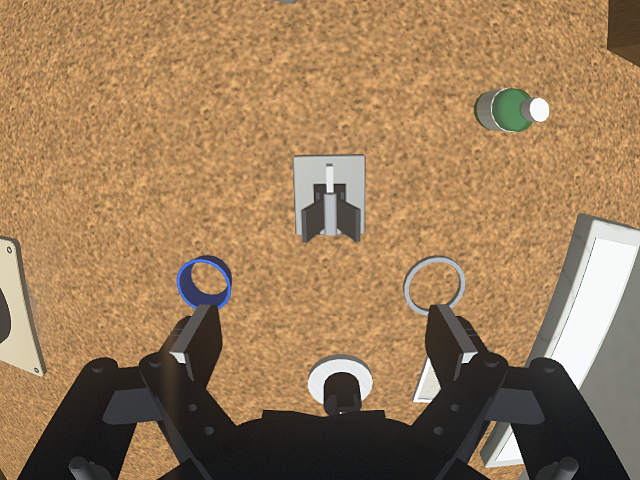

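The wrist view shows the clip astride the fin at (330,210), handles up. It measures (0.526, 0.2123), yaw 9°.

carry_out --offset '[[0.015,0,-0.0025],[0,0.06,0],[0,0.08,0],[0,0.08,0],[0,0.05,0],[0,0,0]]' --turn '[[0.001,-0.006,-0.002],[0,0,0],[0,0,0],[0,0,0],[0,0,0],[0,0,0]]' --jaw '[1,1,1,1,1,1]'

```text
time: 10.05
tcp_pos: [0.5325, 0.1991, 0.1125]
eef_rot: [[0.989, 0.006, -0.146], [0.146, 0.001, 0.989], [0.006, -1.0, 0.0]]
ft_force: [-0.6, 0.1, 0.6]
width: 0.0851
```

carry_out --offset '[[-0.011,0,0.035],[0,0,0],[0,0,0]]' --turn '[[0,0,0.0015],[0,0,0],[0,0,0]]' --jaw '[1,1,1]'

```text
time: 10.35
tcp_pos: [0.528, 0.211, 0.1152]
eef_rot: [[0.99, 0.004, -0.142], [0.142, 0.001, 0.99], [0.004, -1.0, 0.0]]
ft_force: [0.3, -0.5, 0.7]
width: 0.0854
```

carry_out --offset '[[-0.0045,0.02,0.004],[0,0.035,0],[0,0.03,0],[0,0,0]]' --turn '[[0,0,0.001],[0,0,0],[0,0,0],[0,0,0]]' --jaw '[1,1,1,1]'

```text
time: 10.75
tcp_pos: [0.5265, 0.2134, 0.0799]
eef_rot: [[0.99, 0.003, -0.144], [0.144, 0.003, 0.99], [0.003, -1.0, 0.002]]
ft_force: [0.3, 0.1, -0.0]
width: 0.0855
```

carry_out --offset '[[-0.001,0.02,-0.002],[0,0.02,0],[0,0,0]]' --turn '[[0,0,0],[0,0,0],[0,0,0]]' --jaw '[1,1,1]'

```text
time: 11.05
tcp_pos: [0.526, 0.2121, 0.0618]
eef_rot: [[0.99, 0.002, -0.144], [0.144, 0.002, 0.99], [0.002, -1.0, 0.002]]
ft_force: [-0.1, -0.1, -0.4]
width: 0.0856
```

carry_out --offset '[[0,-0.005,0],[0,0,0],[0,0,0],[0,0,0],[0,0,0],[0,0,0],[0,0,0],[0,0,0]]' --turn '[[0,0,0],[0,0,0],[0,0,0],[0,0,0],[0,0,0],[0,0,0],[0,0,0],[0,0,0]]' --jaw '[-1,-1,-1,-1,-1,-1,-1,-1]'

```text
time: 11.85
tcp_pos: [0.529, 0.2131, 0.0687]
eef_rot: [[0.99, 0.008, -0.143], [0.143, 0.006, 0.99], [0.008, -1.0, 0.005]]
ft_force: [0.3, -0.1, -1.5]
width: 0.0151
```

carry_out --offset '[[0,-0.02,0],[0,-0.03,0],[0,-0.05,0],[0,-0.08,0],[0,-0.1,0],[0,-0.1,0],[0,-0.06,0],[0,0,0]]' --turn '[[0,0,0],[0,0,0],[0,0,0],[0,0,0],[0,0,0],[0,0,0],[0,0,0],[0,0,0]]' --jaw '[-1,-1,-1,-1,-1,-1,-1,-1]'

```text
time: 12.65
tcp_pos: [0.5271, 0.2102, 0.2563]
eef_rot: [[0.99, 0.008, -0.141], [0.141, 0.005, 0.99], [0.008, -1.0, 0.004]]
ft_force: [-0.1, 0.7, -0.7]
width: 0.0153
```

```bash
cat >> look.py <<'E'
def tool(P,lo,hi):
    Q=(P-t)@R
    for a in np.arange(lo,hi,.006):
        m=(Q[:,1]>a)&(Q[:,1]<a+.006)&(abs(Q[:,0])<.05)&(abs(Q[:,2])<.04)
        if m.sum()>8:print('y',a.round(3),m.sum(),'x',np.percentile(Q[m,0],[1,25,50,75,99]).round(4),'z',np.percentile(Q[m,2],[1,50,99]).round(4))
E
python3 - <<'E'
from look import *
P,_=wrist('w6');tool(P,-.035,.06)
ims=[]
for n in('scene','side'):
    d=snapshot(n);np.savez(n+'6.npz',**d);p=np.r_[t,1]@d['view'].T;q=d['K']@p[:3];u,v=(q[:2]/q[2]).astype(int)
    c=d['image'][max(v-60,0):v+60,max(0,u-80):u+80,::-1];ims.append(cv2.resize(c,(400,300),interpolation=cv2.INTER_CUBIC))
    Pc,_=cloud(d);print(n);tool(Pc,-.035,.06)
w=cv2.imread('pics/w6.png')[150:450,170:470]
cv2.imwrite('pics/m6.png',np.vstack([np.hstack(ims),np.hstack([w,np.zeros((300,500,3),np.uint8)])])[:600])
E
```

```text
12.65 [0.5271 0.2102 0.2563] [[0.99, 0.008, -0.141], [0.141, 0.005, 0.99], [0.008, -1.0, 0.004]] [-0.1  0.7 -0.7] [-1.14  0.22  0.8   1.62 -0.16  1.36 -0.18] 0.0153
y -0.035 596 x [-0.02   -0.0104  0.008   0.0121  0.0215] z [-0.0114  0.009   0.0102]
y -0.029 1721 x [-0.0195 -0.0063 -0.0036  0.0074  0.0209] z [-0.0119  0.0054  0.014 ]
y -0.023 696 x [-0.0202 -0.0117 -0.0037  0.0123  0.0214] z [-0.0009  0.0091  0.014 ]
y -0.017 578 x [-0.0204 -0.0116 -0.0037  0.0134  0.0214] z [0.0048 0.0092 0.0141]
y -0.011 360 x [-0.0184 -0.0103  0.0008  0.0116  0.0202] z [0.0049 0.0094 0.014 ]
y -0.005 132 x [-0.0126 -0.0061 -0.004   0.0076  0.0136] z [0.0089 0.0135 0.0141]
y 0.001 123 x [-0.0079 -0.0055  0.0056  0.007   0.0094] z [-0.0121  0.0133  0.0139]
y 0.007 530 x [-0.01   -0.0013  0.0006  0.0024  0.0112] z [-0.0164  0.0047  0.018 ]
y 0.013 1885 x [-0.0126 -0.0036  0.0006  0.0048  0.0137] z [-0.0167  0.0084  0.0193]
y 0.019 564 x [-0.0159 -0.0137  0.002   0.0152  0.017 ] z [-0.0035  0.0123  0.0197]
y 0.025 503 x [-0.0188 -0.0172 -0.0154  0.0183  0.0198] z [-0.012   0.0069  0.0195]
y 0.031 519 
[... 2298 characters left out ...]
0.0068] z [-0.0136 -0.008   0.0136]
y 0.013 45 x [-0.014  -0.0109 -0.0023  0.0025  0.0069] z [-0.0188 -0.0067  0.0136]
y 0.019 88 x [-0.0164 -0.0138 -0.0067  0.0016  0.011 ] z [-0.0192 -0.0103  0.0196]
y 0.025 47 x [-0.0192 -0.0176 -0.0162 -0.0061  0.0135] z [-0.019  -0.0083  0.0178]
y 0.031 40 x [-0.0222 -0.0206 -0.0198 -0.0188  0.0167] z [-0.0188 -0.0052  0.0192]
y 0.037 43 x [-0.0256 -0.0239 -0.0228 -0.0219  0.0193] z [-0.0194 -0.0034  0.0169]
y 0.043 38 x [-0.0285 -0.0267 -0.0258 -0.0229  0.0202] z [-0.0196 -0.0034  0.0211]
y 0.049 114 x [-0.0306 -0.0274  0.0115  0.0157  0.0231] z [-0.0212 -0.0093  0.0223]
y 0.055 27 x [-0.0311 -0.03   -0.0204  0.0192  0.0259] z [-0.0213 -0.0176  0.0193]
```

View pics/m6.png

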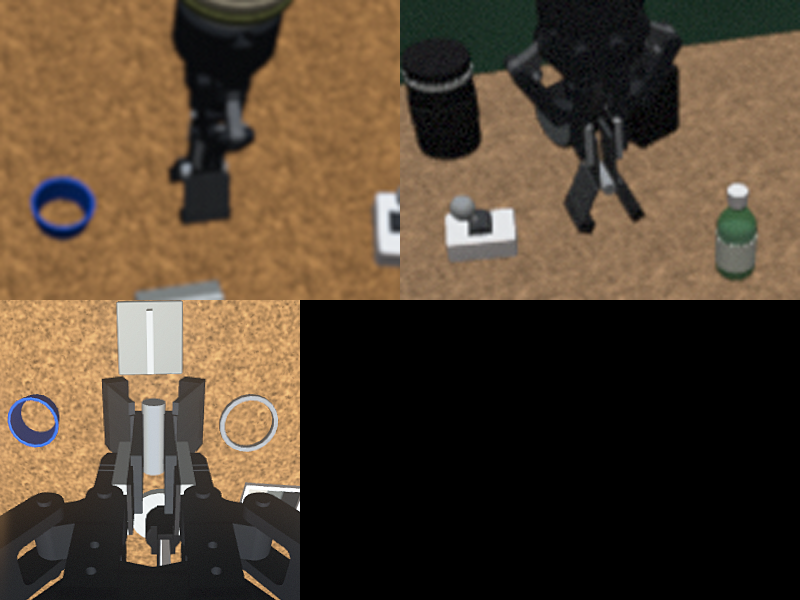

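Picture 7 shows the clip gaping in the fingers, symmetric and handles up, with the fin empty. Carrying it to the filter, high.

carry_out --offset '[[0.003,0,-0.04],[0.006,0,-0.08],[0.006,0,-0.1],[0.006,0,-0.1],[0.006,0,-0.1],[0.004,0,-0.08],[0.002,0,-0.05],[0,0,0],[0,0,0]]' --turn '[[-0.001,0,0.0027],[0,0,0],[0,0,0],[0,0,0],[0,0,0],[0,0,0],[0,0,0],[0,0,0],[0,0,0]]' --jaw '[-1,-1,-1,-1,-1,-1,-1,-1,-1]'

```text
time: 13.7
tcp_pos: [0.5637, -0.0132, 0.2386]
eef_rot: [[0.989, -0.027, -0.144], [0.144, -0.012, 0.99], [-0.028, -1.0, -0.008]]
ft_force: [0.1, -0.4, -2.2]
width: 0.0151
```

```bash
cat > chk.py <<'E'
from look import *
import sys
P,_=wrist(sys.argv[1])
Q=(P-t)@R
def seg(n,m):
    if m.sum()>5:print(n,m.sum(),'x',np.percentile(Q[m,0],[1,50,99]).round(4),'z',np.percentile(Q[m,2],[1,50,99]).round(4),'y',np.percentile(Q[m,1],[1,50,99]).round(4))
seg('plate',(abs(Q[:,0])<.009)&(abs(P[:,2]-.149)<.004)&(abs(Q[:,2])<.06))
seg('plate+z end',(abs(Q[:,0])<.012)&(abs(P[:,2]-.146)<.008)&(Q[:,2]>.02)&(Q[:,2]<.06))
seg('posts',(abs(Q[:,0])<.02)&(abs(P[:,2]-.105)<.003)&(abs(Q[:,2])<.07))
seg('lips',(abs(Q[:,0])<.04)&(abs(Q[:,1]-.048)<.008)&(abs(Q[:,2])<.03))
E=t+R@np.r_[0.0005,0.0545,0.0005];print('lip mid',E.round(4),'goal',[.572,-.006,.132],'yaw',np.degrees(np.arctan2(R[1,0],R[0,0])).round(2))
print('d tool shares',(R.T@(np.r_[.572,-.006,.132]-E)/.4).round(4))
E
python3 chk.py w7
```

```text
13.7 [ 0.5637 -0.0132  0.2386] [[0.989, -0.027, -0.144], [0.144, -0.012, 0.99], [-0.028, -1.0, -0.008]] [ 0.1 -0.4 -2.2] [-0.81  0.28  0.9   1.63 -0.21  1.36  0.27] 0.0151
plate 127 x [0.0081 0.0087 0.009 ] z [-0.0056  0.021   0.0479] y [0.0873 0.0889 0.0917]
plate+z end 287 x [0.0082 0.0101 0.012 ] z [0.0203 0.0345 0.0489] y [0.0874 0.0888 0.0982]
posts 207 x [0.0057 0.0131 0.0198] z [0.0488 0.0526 0.0563] y [0.1306 0.1325 0.134 ]
lips 1453 x [-0.0279 -0.0136  0.0289] z [-0.0191  0.0122  0.0205] y [0.0402 0.0461 0.0537]
lip mid [ 0.5626 -0.0133  0.1841] goal [0.572, -0.006, 0.132] yaw 8.26
d tool shares [0.0295 0.1294 0.0157]
```

carry_out --offset '[[0,-0.01,0],[0,0,0],[0,0,0]]' --turn '[[0.0025,0,-0.009],[0,0,0],[0,0,0]]' --jaw '[-1,-1,-1]'

```text
time: 14.05
tcp_pos: [0.5632, -0.0098, 0.242]
eef_rot: [[0.989, 0.001, -0.148], [0.148, 0.002, 0.989], [0.001, -1.0, 0.002]]
ft_force: [0.6, 0.6, -0.4]
width: 0.0154
```

```bash
python3 chk.py w8
```

```text
14.05 [ 0.5632 -0.0098  0.242 ] [[0.989, 0.001, -0.148], [0.148, 0.002, 0.989], [0.001, -1.0, 0.002]] [ 0.6  0.6 -0.4] [-0.82  0.25  0.9   1.65 -0.2   1.34  0.26] 0.0154
plate 446 x [0.0052 0.0071 0.009 ] z [-0.0066  0.0187  0.044 ] y [0.0913 0.0927 0.0951]
plate+z end 393 x [0.0052 0.0084 0.0117] z [0.0203 0.0325 0.0441] y [0.0913 0.0929 0.0998]
posts 209 x [0.0021 0.0096 0.0165] z [0.0436 0.0483 0.052 ] y [0.1353 0.1371 0.1392]
lips 1448 x [-0.0279 -0.0135  0.0289] z [-0.0192  0.0124  0.0205] y [0.0402 0.0461 0.0539]
lip mid [ 0.5636 -0.0091  0.1875] goal [0.572, -0.006, 0.132] yaw 8.54
d tool shares [0.0217 0.1389 0.0044]
```

carry_out --offset '[[0.02,0.02,0.004],[0,0.02,0],[0,0,0]]' --turn '[[0,0.0025,0],[0,0,0],[0,0,0]]' --jaw '[-1,-1,-1]'

```text
time: 14.4
tcp_pos: [0.5717, -0.0057, 0.2247]
eef_rot: [[0.99, 0.001, -0.142], [0.142, 0.002, 0.99], [0.001, -1.0, 0.002]]
ft_force: [0.3, -0.4, -0.9]
width: 0.015
```

```bash
python3 chk.py w9
```

```text
14.4 [ 0.5717 -0.0057  0.2247] [[0.99, 0.001, -0.142], [0.142, 0.002, 0.99], [0.001, -1.0, 0.002]] [ 0.3 -0.4 -0.9] [-0.81  0.29  0.9   1.66 -0.23  1.31  0.27] 0.015
plate 844 x [-0.0037 -0.      0.0037] z [0.0011 0.0219 0.0415] y [0.074  0.0754 0.0771]
plate+z end 489 x [-0.0037 -0.      0.0036] z [0.0202 0.0317 0.0417] y [0.0739 0.0755 0.0858]
posts 259 x [-0.0072 -0.0001  0.0077] z [0.0412 0.0451 0.0493] y [0.1171 0.1195 0.121 ]
lips 1456 x [-0.0279 -0.0136  0.029 ] z [-0.0192  0.0123  0.0206] y [0.0401 0.0462 0.0539]
lip mid [ 0.5722 -0.005   0.1702] goal [0.572, -0.006, 0.132] yaw 8.14
d tool shares [-0.001   0.0954 -0.0027]
```

carry_out --offset '[[-0.001,0.02,-0.0025],[0,0.02,0],[0,0.02,0],[0,0,0]]' --turn '[[0,0,0],[0,0,0],[0,0,0],[0,0,0]]' --jaw '[-1,-1,-1,-1]'

```text
time: 14.85
tcp_pos: [0.5714, -0.007, 0.1986]
eef_rot: [[0.99, 0.001, -0.141], [0.141, 0.002, 0.99], [0.001, -1.0, 0.002]]
ft_force: [-0.2, 0.5, -0.9]
width: 0.0151
```

Lips are near 0.144; 12 mm remain.

carry_out --offset '[[0,0.015,0],[0,0.015,0],[0,0,0],[0,0,0]]' --turn '[[0,0,0],[0,0,0],[0,0,0],[0,0,0]]' --jaw '[-1,-1,-1,-1]'

```text
time: 15.25
tcp_pos: [0.5714, -0.0071, 0.1855]
eef_rot: [[0.99, 0.001, -0.141], [0.141, 0.002, 0.99], [0.001, -1.0, 0.002]]
ft_force: [0.5, -0.4, -1.3]
width: 0.0147
```

```bash
python3 chk.py w10; python3 - <<'E'
from look import *
d=snapshot('side');p=np.r_[t,1]@d['view'].T;q=d['K']@p[:3];u,v=(q[:2]/q[2]).astype(int)
a=cv2.resize(d['image'][v-40:v+80,u-80:u+80,::-1],(400,300),interpolation=cv2.INTER_CUBIC)
w=cv2.imread('pics/w10.png')[150:450,120:520]
cv2.imwrite('pics/m10.png',np.hstack([a,w]))
E
```

```text
15.25 [ 0.5714 -0.0071  0.1855] [[0.99, 0.001, -0.141], [0.141, 0.002, 0.99], [0.001, -1.0, 0.002]] [ 0.5 -0.4 -1.3] [-0.79  0.32  0.88  1.71 -0.26  1.24  0.29] 0.0147
plate 1065 x [-0.003   0.0006  0.0044] z [-0.0409  0.0254  0.043 ] y [0.0347 0.0362 0.0394]
plate+z end 720 x [-0.003   0.0006  0.0041] z [0.0203 0.0326 0.043 ] y [0.0348 0.0363 0.0463]
posts 350 x [-0.0067  0.0006  0.0085] z [0.0429 0.0472 0.0509] y [0.0787 0.0803 0.0824]
lips 1452 x [-0.0279 -0.0139  0.029 ] z [-0.019   0.0123  0.0205] y [0.0402 0.0461 0.0539]
lip mid [ 0.5719 -0.0064  0.131 ] goal [0.572, -0.006, 0.132] yaw 8.12
d tool shares [ 0.0005 -0.0025  0.0009]
15.3 [ 0.5714 -0.0071  0.1855] [[0.99, 0.001, -0.141], [0.141, 0.002, 0.99], [0.001, -1.0, 0.002]] [ 0.3  0.9 -1.7] [-0.79  0.32  0.88  1.71 -0.26  1.24  0.29] 0.0149
```

View pics/m10.png

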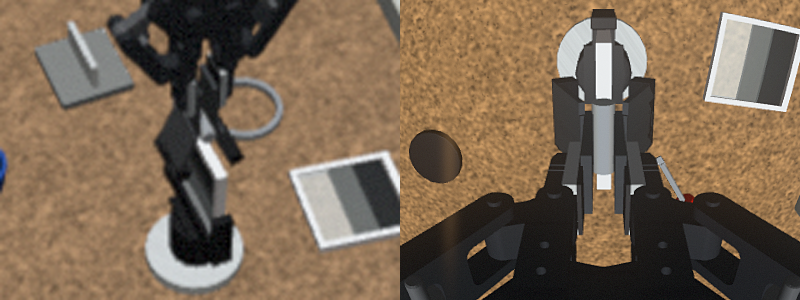

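Picture 8 shows the clip astride the filter's top edge, gaping clear on both sides, with the collar down on the disc. Handing in.

```bash
python3 -c "
from rig import *
s=observe();print(s['time'],s['tcp_pos'],abs(s['joint_vel']).max(),s['ft_force']);print(finish_job())"
```

```text
15.35 [ 0.57143969 -0.00699242  0.18563695] 0.002793425523140678 [ 0.20629575 -0.09802955 -1.09912459]
the job is handed in; nothing more can be done
None
```

I pushed the filter holder home on the spigot and let go of it. I then took the clip from its rack by its handles, and handed the job in at 15.4 s with the clip held open astride the filter's top edge. `finish_job` gives no verdict.

- **Holder:** It met the disc at the predicted height with a 30 N push. Afterwards the top edge measured 149.3 mm. The wrist depth reads about 1.3 mm high, so that agrees with the 148 mm for fully home. The plate and the side posts line up, so it stands upright.
- **Clip:** It is centred across the filter to within about 0.1 mm. The lips end about 17 mm below the edge, and the barrel is about 14 mm above it. The wrist force is only about the clip's own weight, so nothing appears to be touching, and the arm is still.
- **Disagreements:** The finger opening read about 15 mm on the squeezed handles, against the stated 18 mm. It also read low on the filter (7 mm for 8 mm), and the pictures show the jaws gaping wide. The tool drifted by up to 13 mm and 1.6° on longer moves, and I corrected this each time before touching anything. I did not re-measure the other objects on the cabinet at the end, though the arm did not touch them.

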